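Park the index plunger and run the carriage to its stop

TASK

Free the carriage of the bench fixture: pull its sprung index plunger up by the black handle and turn it clockwise (seen from above) until it drops into the rest notch, so that it stays retracted when let go. Then slide the carriage, by its upright tab, gently all the way against the rubber buffer of the end stop, and let go. Do not force the plunger or the carriage, and leave the loose parts round the fixture where they are.

Things in the scene. Friction and masses are not known exactly. Their poses are not given: they have to be found in the camera images.
- fixture: Steel bench fixture, fixed: base 112 x 280 x 10 mm (x +-56, y -130 to 150), rails along y, an aluminium bridge over the -y end (x +-55, y -105 to -55, top 54 mm high), an end stop with a rubber buffer at the +y end (26 mm high). Origin on the bench, x across, z up; the carriage runs along +y to the stop.
- plunger: Sprung plunger, upright through the bridge at fixture x = 0, y = -80 mm. Its z in the fixture frame is the lift: 0 locks the carriage (free from 5 mm), 8 in the rest notch, 13 with the cross pin on the ring's land, 18 at the hard stop. The spring pulls down 6 N at lift 0, 12 N at 18 mm. Over 45 N between plunger or handle and the fixture counts as forcing.
- handle_top (a point): Middle of the top of the plunger's black bar handle, on its axis, 108 mm above the bench when locked; rises and turns with it. Bar 50 mm long (point x) x 12 thick (y) x 24 high, on an 12 mm round hub. Start: bar within 6 degrees of the fixture's x axis, with a few degrees of play until lifted over 13 mm. Parking is clockwise from above (negative about z).
- cross_pin (a point): Middle of the plunger's cross pin, 4 mm square, 41 long along the bar, 49 mm below handle_top. With the bar about 32 degrees clockwise of the fixture's x axis the pin always has land under it. The rest notch (5.6 mm wide, 5 deep) follows at 54 to 84 degrees, elsewhere each time: see or feel it. Held high the pin passes over; let ride under the spring it drops in and the turn is blocked.
- ring_top (a point): Centre of the rest ring on the bridge, level with its land, 70 mm above the bench, on the plunger axis: 38 mm wide, clamped, with two deep gaps (the locked position), two lands and a narrow rest notch in the middle of each land. This point does not turn with the ring. A handle let go on the land stays at 13 mm lift: not parked.
- carriage: Aluminium carriage plate 72 mm wide with a small grey casting (57 mm high). Its origin is the fixture's when locked (play +-1.5 mm); its y in the fixture frame is the travel, about 60 mm at the rubber buffer. Friction 2 N, stays where left, locked while the plunger is down. Over 45 N between it and the fixture (plunger, buffer) counts as forcing.
- tab_top (a point): Middle of the top edge of the carriage's upright aluminium tab, 100 mm above the bench, at y = 50 mm of the carriage. Tab 44 mm wide (x) x 12 mm thick (y, the sliding direction), free on both sides for its upper 40 mm; axes as the fixture's.
- spark_plug: Loose bystander: spark plug lying on the robot's side of the fixture, 74 mm long, 23 mm high; origin under its middle.
- piston_cap: Loose bystander: round metal cap 39 mm across, 34 mm high, beyond the fixture; origin under its middle.
- spanner: Loose bystander: combination spanner 162 x 27 x 8 mm lying beyond the fixture; origin under its middle.

How it is judged:
On the way, in this order (a step that is already met when the one before it is completed fails the run):
1. the plunger rests in its rest notch (lift 6 to 10 mm) with the handle let go, the carriage not yet moved (z of plunger in the frame of fixture between 0.006 and 0.01 m and contact force between the fingers and plunger below 0.3 N and y of carriage in the frame of fixture below 0.01 m), for 0.3 s.
2. the carriage stands against the buffer (travel over 57 mm) (z of plunger in the frame of fixture between 0.006 and 0.01 m and y of carriage in the frame of fixture above 0.057 m), for 0.2 s.
At the end, for the whole second after the job is handed in: The plunger stays retracted in its rest notch (lift 6 to 10 mm), the carriage is at rest against the buffer (travel over 57 mm of about 60), and everything is let go (all of step 2 and linear speed of carriage below 0.01 m/s); the robot touches nothing.
It fails at once if plunger or handle forced against the fixture with more than 45 N (contact force between plunger and fixture above 45 N).
It fails at once if carriage forced against plunger or end stop with more than 45 N (contact force between carriage and fixture above 45 N).
It fails at once if spark_plug moved by more than 20 mm (distance of spark_plug from where it was at the start of the episode above 0.02 m).
It fails at once if piston_cap moved by more than 20 mm (distance of piston_cap from where it was at the start of the episode above 0.02 m).
It fails at once if spanner moved by more than 20 mm (distance of spanner from where it was at the start of the episode above 0.02 m).
It also fails if it takes over 64 s, if anything falls off the work surface, if the arm or the gripper's body presses on something with over 40 N, if the wrist force passes 120 N, or if a joint passes its speed limit or range.

ROBOT

A 6-joint arm with a two-finger parallel gripper is mounted at the origin on the work surface; the furniture and walls round the work are solid. World frame = base frame: x ahead of the robot, y to its left, z up, the work surface at z = 0. Lengths are in m, angles in rad, forces in N, time in s.
With the tool pointing down it reaches from about 0.3 to 0.875 m from the base axis. Payload 6.4 kg.
Tool frame: the origin (TCP) lies at the very end of the fingers, on their centre line; the grasp point (between the pads) lies 19 mm behind it; z points along the fingers, y is the line along which they close (so a half turn about z gives the same grasp; the last joint's range is limited). The gripper opens to 85 mm and grips with 20 to 120 N. Pads are 22 mm wide; open, the fingers measure 114 mm over their backs; the gripper's body (76 mm by 85 mm) begins 54 mm behind the grasp point. The pads swing forward as they close: fully open they stand 13 mm farther back than shut.
Start: joints at [0.92, 0.181, 1.607, -0, 1.354, -0.206], TCP at [0.247, 0.519, 0.231] pointing down, gripper open.
Joint ranges: [-2.99, 2.99], [-0.89, 2.07], [0.3, 2.58], [-1.14, 4.28], [0, 2.63], [-3.12, 3.12]. Speed limits (rad/s): [2.57, 2.57, 3.01, 3.14, 3.14, 3.14].

INTERFACE

Orientations are given as a unit quaternion [w, x, y, z].
In Python, from bench import telemetry, camera, ctrl, spotter gives the robot as it stands.
- The arm moves only by the tool send_rows, never from a script. Its argument "series" is a list of rows, each a list of 3 entries, a list of its own where there are three numbers: the turn, a rotation vector about the world's x, y, z in degrees, then the shift along the world's x, y, z in mm, then the closure, from -1 (fully open) to 1 (shut), so that 0 is half open. In form: [[[rx, ry, rz], [dx, dy, dz], gripper], ...]. A call has 1 to 10 rows; each row is the pose to reach, as a shift and turn from the pose commanded when the call began; what a row does not reach only later rows make up. A row lasts 1/8 s, in which the tool goes at most 62.5 mm and 10.7 degrees, less where a joint would pass 70% of its speed; a pose out of reach is approached as far as the arm can. A call with a gripper value outside its range is refused whole. The fingers move at their own pace and stop on an object; the grip force is fixed at half the most. Time passes only in rows, so rows that repeat a pose let the fingers close. It gives the time, the measured TCP pose, the force, the opening and the grip force at its end, in the units of the state.
- telemetry.get_obs(): the state, without advancing time (a new reading comes with each control period).
- camera(name): name is "side" or "top"; returns a dict with "pixels" (400x640x3 uint8, red, green, blue), "camera_matrix" (3x3 intrinsics, pixels), "xyz" and "orientation" of the camera in the world. Camera axes: x right, y up, looking along -z (the intrinsics and any distortion apply to the point x, -y, -z); pixel columns grow to the right and rows downward; lengths in m; the calibration is good to about 2 mm. A picture is of the moment at which its call begins. There is no depth.
- ctrl.hand_in(): hands the job in; it is judged then, once.
Trained networks look in the newest picture that a camera, given by its name, has taken for a name from the list of things; names that differ only in an ending like _2 or _b are one class to them, and where a whole thing is asked for, a point or a joint stands for the part that bears it (a point fixed in the world has none). Each returns a list of dicts, best first, with "conf" (0 to 1); they miss things now and then, are a little off and sometimes report something else, mostly with a low value. They report only what shows in the picture. A call takes as long as a camera call.
- spotter.boxes_of(thing, camera): "xyz" ([x, y, z] in m, in world coordinates, good to about 4 mm: the middle of the surface that is visible of it).
- spotter.landmark_of(thing, camera): "xyz" ([x, y, z] in m, in world coordinates, good to about 4 mm: a listed point, or the origin of a listed thing).
The state is a dict: "time_s": time; "q": joint angles; "dq": joint speeds; "joint_efforts": joint torques, N m; "eef_pos": TCP position; "eef_rot": TCP orientation; "wrist_force": force on the tool from outside, world axes, zero at the start; "torque": the same for the moment, N m; "opening": opening from 0.0 (shut) to 1.0 (fully open); "grasp_force": force on a finger pad.
Only numpy, scipy, OpenCV 4.12 (cv2) and the standard library are available. Lean on these libraries where they do the work, as an engineer would, in place of code of your own. Each camera call takes 0.05 s, during which the arm holds its last target. There are 200 camera calls.

## Working session

There is one attempt and no reset: what is moved stays moved. The work goes in short steps, Python scripts to look and compute and a tool call to move; the robot and the scene stay as the last step left them, time stands still between calls to the robot, and variables do not carry over. Pictures are saved under pics/ and viewed, at most 10 in all, crops included, and the job is handed in when it is done.

Besides the shell and the picture viewer there is one more tool, called after "Emit:" as a command line: name --argument value ..., lists and objects as JSON in quotes. send_rows: Moves the arm, as the interface text tells. Its arguments: {"type":"object","properties":{"series":{"type":"array","items":{"type":"array"}}},"required":["series"]}

```bash
mkdir -p pics
cat > h.py <<'E'
import numpy as np, cv2
from bench import telemetry, camera, ctrl, spotter
def snap(n,f,crop=None,s=1):
    c=camera(n); im=c["pixels"][:,:,::-1]
    if crop: im=im[crop[1]:crop[3],crop[0]:crop[2]]
    cv2.imwrite(f"pics/{f}.png",cv2.resize(im,None,fx=s,fy=s,interpolation=cv2.INTER_CUBIC)); return c
def st():
    o=telemetry.get_obs(); print(o["time_s"],*[np.round(o[k],3) for k in("eef_pos","eef_rot","wrist_force","opening","grasp_force","q")])
E
python3 - <<'E'
from h import *
st()
for n in("top","side"):
    c=snap(n,n+"0"); print(n,np.round(c["xyz"],3),np.round(c["orientation"],3),np.round(c["camera_matrix"],1).tolist(),c.keys())
    for t in "fixture plunger handle_top cross_pin ring_top carriage tab_top spark_plug piston_cap spanner".split():
        r=spotter.landmark_of(t,n); print(t,[(np.round(d["xyz"],3).tolist(),round(d["conf"],2)) for d in r[:2]])
E
```

```text
0.0 [0.247 0.519 0.23 ] [-0.     0.221  0.975 -0.001] [-0.653  0.124  0.526] 0.999 0.0 [ 0.92   0.182  1.608 -0.     1.354 -0.206]
top [0.367 0.084 0.944] [ 0.717  0.078 -0.076 -0.689] [[486.6, 0.0, 321.7], [0.0, 486.6, 206.8], [0.0, 0.0, 1.0]] dict_keys(['pixels', 'camera_matrix', 'xyz', 'orientation'])
fixture []
plunger [([0.518, -0.017, -0.002], 0.49)]
handle_top [([0.521, -0.019, 0.108], 0.77)]
cross_pin [([0.514, -0.022, 0.058], 0.48)]
ring_top [([0.516, -0.019, 0.068], 0.83), ([0.517, -0.022, 0.058], 0.7)]
carriage [([0.524, 0.058, -0.002], 0.6)]
tab_top [([0.531, 0.11, 0.099], 0.61)]
spark_plug [([0.419, 0.104, 0.003], 0.74)]
piston_cap [([0.62, -0.007, -0.001], 0.69)]
spanner [([0.622, 0.118, 0.001], 0.83)]
side [ 0.405 -0.677  0.442] [ 0.836  0.542 -0.053 -0.067] [[407.5, 0.0, 320.0], [0.0, 407.5, 199.7], [0.0, 0.0, 1.0]] dict_keys(['pixels', 'camera_matrix', 'xyz', 'orientation'])
fixture [([0.524, 0.059, -0.001], 0.91), ([0.529, 0.109, 0.1], 0.64)]
plunger [([0.514, -0.019, -0.002], 0.74), ([0.521, -0.018, 0.068], 0.56)]
handle_top [([0.515, -0.018, 0.112], 0.77)]
cross_pin [([0.517, -0.021, 0.06], 0.78)]
ring_top [([0.521, -0.017, 0.066], 0.93)]
carriage [([0.522, 0.059, -0.001], 0.65)]
tab_top [([0.526, 0.11, 0.101], 0.96), ([0.517, -0.021, 0.06], 0.23)]
spark_plug [([0.422, 0.11, -0.002], 0.66), ([0.524, 0.108, 0.101], 0.62)]
piston_cap [([0.622, -0.009, -0.0], 0.61), ([0.418, 0.11, -0.002], 0.33)]
spanner [([0.617, 0.122, -0.003], 0.51)]
```

Run:
```python
import cv2
t=cv2.imread("pics/top0.png");s=cv2.imread("pics/side0.png")
cv2.imwrite("pics/t1.png",t)
cv2.imwrite("pics/both.png",cv2.resize(s[100:340,230:530],None,fx=2.5,fy=2.5))
```

```text
(no output)
```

View pics/t1.png

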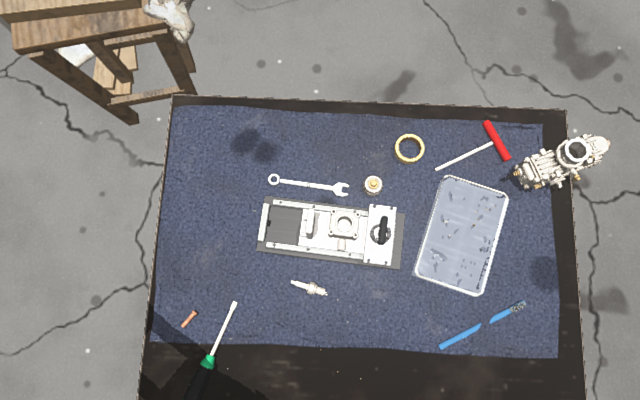

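View pics/both.png

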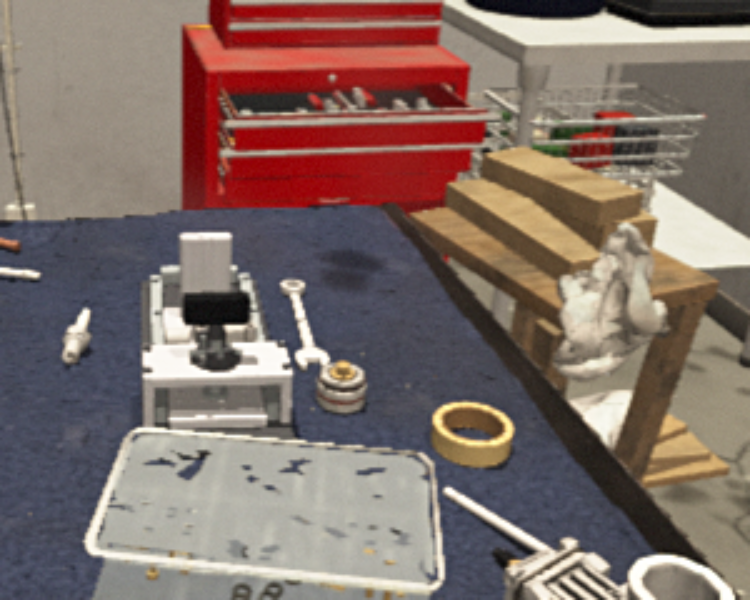

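The top view shows the fixture at (330,232), the black bar at (382,230) lying across it, the plug at (310,288), the cap at (373,185) and the spanner at (308,185). The side view agrees with this. Next I'll measure the bar and fixture angles.

```bash
cat >> h.py <<'E'
from scipy.spatial.transform import Rotation as R
def ray(c,uv,z):
    w,x,y,zz=c["orientation"]; M=R.from_quat([x,y,zz,w]).as_matrix(); K=c["camera_matrix"]
    uv=np.atleast_2d(uv).astype(float); d=np.c_[(uv[:,0]-K[0,2])/K[0,0],-(uv[:,1]-K[1,2])/K[1,1],-np.ones(len(uv))]@M.T
    p=np.array(c["xyz"]); return p+d*((z-p[2])/d[:,2])[:,None]
def bar(c,u0,v0,u1,v1,z,th=50):
    g=c["pixels"].max(2)[v0:v1,u0:u1]; n,l,s,ce=cv2.connectedComponentsWithStats((g<th).astype(np.uint8))
    k=1+np.argmax(s[1:,4]); v,u=np.where(l==k); P=ray(c,np.c_[u+u0,v+v0],z)[:,:2]
    m,e=cv2.PCACompute(P,None); (a,b),wh,an=cv2.minAreaRect((P*1000).astype(np.float32))
    ang=np.degrees(np.arctan2(e[0,1],e[0,0])); print("bar",len(u),m,(ang+90)%180-90,"rect",a,b,wh,an)
E
python3 - <<'E'
from h import *
c=camera("top")
for th in(35,50,65): bar(c,366,205,398,255,.108,th)
print(ray(c,[[265,199],[397,207]],.02))
cv2.imwrite("pics/tz.png",cv2.resize(c["pixels"][180:280,250:410,::-1],None,fx=5,fy=5,interpolation=cv2.INTER_CUBIC))
E
```

```text
Traceback (most recent call last):
  File "h.py", line 16, in bar
    k=1+np.argmax(s[1:,4]); v,u=np.where(l==k); P=ray(c,np.c_[u+u0,v+v0],z)[:,:2]
        ~~~~~~~~~^^^^^^^^^
ValueError: attempt to get argmax of an empty sequence
```

Run:
```python
from h import *
c=camera("top")
cv2.imwrite("pics/tz.png",cv2.resize(c["pixels"][180:280,250:410,::-1],None,fx=5,fy=5,interpolation=cv2.INTER_CUBIC))
print(c["pixels"].max(2)[230,366:398])
for th in(50,60,70): 
  try: bar(c,366,205,398,255,.108,th)
  except ValueError: pass
print(ray(c,[[265,199],[397,207]],.02))
```

```text
[225 253 255 255 223 151 148 163 255 255 255 255 213  85  64  81  88  90
  85  79  68  89 161 164 176 255 255 255 203 140 140 142]
bar 4 [[ 0.49104082 -0.01467313]] -87.66713194350109 rect 491.0408020019531 -14.673131942749023 (1.5497207641601562e-05, 5.194806098937988) 2.3327291011810303
bar 10 [[ 0.52896421 -0.01517589]] -16.14469651856568 rect 529.24609375 -15.090152740478516 (1.6490089893341064, 16.98013687133789) 72.81610107421875
[[ 0.58147213  0.2014448   0.02      ]
 [ 0.57600005 -0.05605851  0.02      ]]
```

View pics/tz.png

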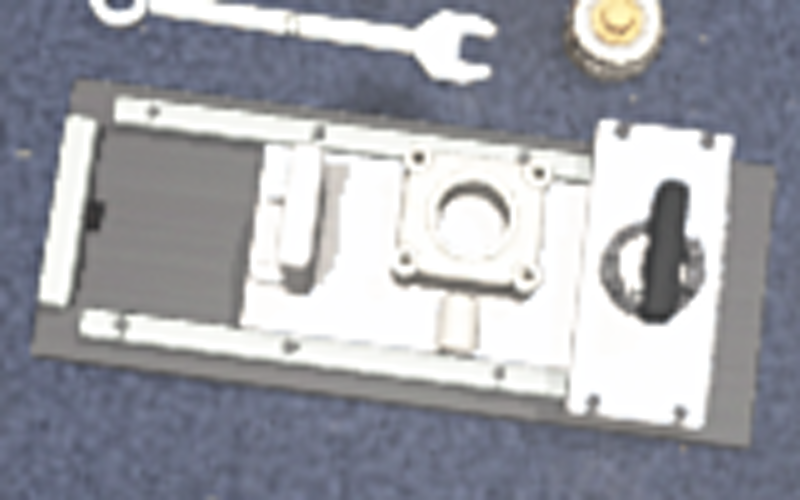

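The crop shows the base corners at zoomed (72,80), (775,165), (750,443) and (32,355). The bar's top face runs from (678,180) to (657,318), the tab's top edge from (307,145) to (297,265), and the rest notch isn't resolved.

Run:
```python
from h import *
c=camera("top")
f=lambda p,z: ray(c,np.array(p)/5+[250,180],z)[:,:2]
b=f([(72,80),(775,165),(750,443),(32,355)],.01); 
for i,j in((0,1),(1,2),(2,3),(3,0)):
    d=b[j]-b[i]; print(np.linalg.norm(d),np.degrees(np.arctan2(d[1],d[0])))
h=f([(678,180),(657,318)],.108);d=h[0]-h[1];print("bar",h,h.mean(0),np.linalg.norm(d),np.degrees(np.arctan2(d[1],d[0])))
h=f([(307,145),(297,265)],.100);d=h[0]-h[1];print("tab",h,h.mean(0),np.linalg.norm(d),np.degrees(np.arctan2(d[1],d[0])))
print("base mid",b.mean(0)); bar(c,366,205,398,255,.108,100)
r=R.from_quat(np.roll(telemetry.get_obs()["eef_rot"],-1)).as_matrix();print("tool y",r[:,1])
```

```text
0.2785840906876396 -94.72991470134599
0.10943577596894553 175.19563039154357
0.2776048056933653 85.3395130610196
0.10977526227661356 -4.292903572714056
bar [[ 0.53908629 -0.02291573]
 [ 0.49005771 -0.01624498]] [ 0.514572   -0.01958036] 0.049480308011070645 -7.7479994162822
tab [[0.5480341  0.10779447]
 [0.50483868 0.10936082]] [0.52643639 0.10857765] 0.043223812398302 -2.07674944777972
base mid [0.52371062 0.06983222]
bar 194 [[ 0.51291514 -0.01788801]] -5.457440497399617 rect 514.4177856445312 -19.89402961730957 (18.239107131958008, 48.87466049194336) 83.87480926513672
tool y [4.30286773e-01 9.02692247e-01 1.55175645e-05]
```

Emit:
send_rows --series '[[[0, 0, 19], [269, -539, -41], -1], [[0, 0, 19], [269, -539, -41], -1], [[0, 0, 19], [269, -539, -41], -1], [[0, 0, 19], [269, -539, -41], -1], [[0, 0, 19], [269, -539, -41], -1], [[0, 0, 19], [269, -539, -41], -1], [[0, 0, 19], [269, -539, -41], -1], [[0, 0, 19], [269, -539, -41], -1], [[0, 0, 19], [269, -539, -41], -1], [[0, 0, 19], [269, -539, -41], -1]]'

```text
time_s: 2.5
eef_pos: [0.5173, -0.0226, 0.1904]
eef_rot: [0.0, 0.057, 0.998, -0.0]
wrist_force: [-0.0, 0.5, 1.1]
opening: 0.994
grasp_force: 0.0
```

Emit:
send_rows --series '[[[0, 0, 0], [-1, 3, -50], -1], [[0, 0, 0], [-1, 3, -90], -0.2], [[0, 0, 0], [-1, 3, -108], 0.3], [[0, 0, 0], [-1, 3, -108], 0.3], [[0, 0, 0], [-1, 3, -108], 0.45], [[0, 0, 0], [-1, 3, -108], 0.45]]'

```text
time_s: 3.25
eef_pos: [0.5165, -0.0171, 0.0837]
eef_rot: [0.001, 0.056, 0.998, -0.0]
wrist_force: [0.5, 0.8, 0.1]
opening: 0.274
grasp_force: 0.0
```

Run:
```python
from h import *
c=snap("side","s2",(265,150,385,270),5); st()
for t in("handle_top","tab_top"):
  print(t,[(np.round(d["xyz"],3).tolist(),round(d["conf"],2)) for d in spotter.landmark_of(t,"side")[:2]])
```

```text
3.3 [ 0.516 -0.017  0.084] [ 0.001  0.056  0.998 -0.   ] [-0.369  0.597 -0.593] 0.275 0.0 [-0.263  0.239  1.868 -0.     1.031 -1.721]
handle_top [([0.512, -0.02, 0.111], 0.6)]
tab_top [([0.526, 0.108, 0.102], 0.97)]
```

View pics/s2.png

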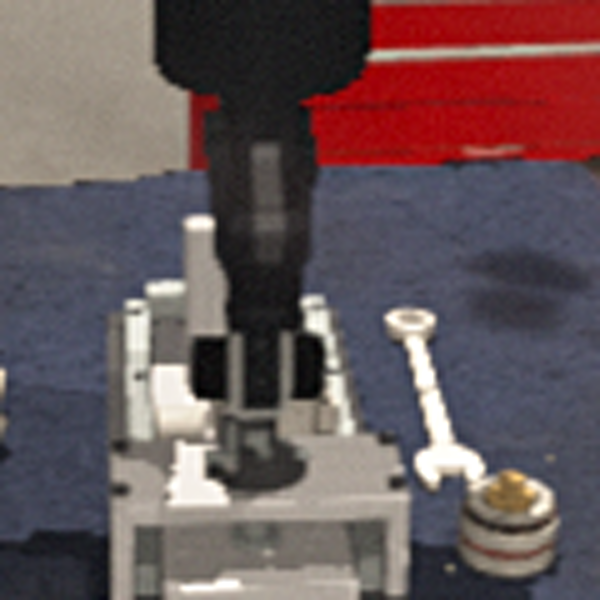

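The front finger covers x 235–285 in the crop and the bar spans 192–325, so they are well centred. I'll nudge 2 mm in -y and close gradually.

Emit:
send_rows --series '[[[0, 0, 0], [0, -2, -1], 0.55], [[0, 0, 0], [0, -2, -1], 0.6], [[0, 0, 0], [0, -2, -1], 0.62], [[0, 0, 0], [0, -2, -1], 0.64]]'

```text
time_s: 3.9
eef_pos: [0.5154, -0.0189, 0.0813]
eef_rot: [-0.0, 0.057, 0.998, 0.0]
wrist_force: [-0.2, 0.4, 0.3]
opening: 0.18
grasp_force: 0.0
```

Opening is 15.3 mm with no contact, so the fingers are centred within 2 mm. Closing.

Emit:
send_rows --series '[[[0, 0, 0], [0, 0, 0], 0.68], [[0, 0, 0], [0, 0, 0], 0.7], [[0, 0, 0], [0, 0, 0], 0.72], [[0, 0, 0], [0, 0, 0], 0.74]]'

```text
time_s: 4.4
eef_pos: [0.5154, -0.019, 0.0813]
eef_rot: [-0.0, 0.057, 0.998, -0.0]
wrist_force: [-0.5, 0.3, 1.6]
opening: 0.139
grasp_force: 23.2
```

Emit:
send_rows --series '[[[0, 0, 0], [0, 0, 0], 0.85], [[0, 0, 0], [0, 0, 0], 1], [[0, 0, 0], [0, 0, 0], 1], [[0, 0, 0], [0, 0, 2], 1], [[0, 0, 0], [0, 0, 5], 1], [[0, 0, 0], [0, 0, 5], 1]]'

```text
time_s: 5.15
eef_pos: [0.5152, -0.0189, 0.0859]
eef_rot: [-0.0, 0.057, 0.998, 0.0]
wrist_force: [2.7, -1.4, -8.6]
opening: 0.127
grasp_force: 58.4
```

Emit:
send_rows --series '[[[0, 0, 0], [0, 0, 3], 1], [[0, 0, 0], [0, 0, 6], 1], [[0, 0, 0], [0, 0, 9], 1], [[0, 0, 0], [0, 0, 11], 1], [[0, 0, 0], [0, 0, 11], 1], [[0, 0, 0], [0, 0, 11], 1]]'

```text
time_s: 5.9
eef_pos: [0.5152, -0.0189, 0.0972]
eef_rot: [-0.0, 0.057, 0.998, 0.0]
wrist_force: [2.0, -1.1, -12.1]
opening: 0.129
grasp_force: 58.4
```

Emit:
send_rows --series '[[[0, 0, -6], [0, 0, 0], 1], [[0, 0, -12], [0, 0, 0], 1], [[0, 0, -18], [0, 0, 0], 1], [[0, 0, -24], [0, 0, 0], 1], [[0, 0, -30], [0, 0, 0], 1], [[0, 0, -36], [0, 0, 0], 1], [[0, 0, -40], [0, 0, 0], 1], [[0, 0, -40], [0, 0, 0], 1]]'

```text
time_s: 6.9
eef_pos: [0.5154, -0.0185, 0.0971]
eef_rot: [-0.0, 0.394, 0.919, 0.0]
wrist_force: [4.5, 1.0, -12.5]
opening: 0.13
grasp_force: 58.3
```

Emit:
send_rows --series '[[[0, 0, 0], [0, 0, -1], 1], [[0, 0, 0], [0, 0, -2], 1], [[0, 0, 0], [0, 0, -3], 1], [[0, 0, 0], [0, 0, -3], 1]]'

```text
time_s: 7.4
eef_pos: [0.5154, -0.0187, 0.0944]
eef_rot: [-0.0, 0.395, 0.919, 0.0]
wrist_force: [3.5, 3.4, -10.2]
opening: 0.125
grasp_force: 58.8
```

Emit:
send_rows --series '[[[0, 0, 0], [0, 0, -0.5], 1], [[0, 0, 0], [0, 0, -1], 1], [[0, 0, 0], [0, 0, -1], 1]]'

```text
time_s: 7.78
eef_pos: [0.5156, -0.0188, 0.094]
eef_rot: [0.0, 0.395, 0.919, 0.0]
wrist_force: [-0.1, 5.2, 0.9]
opening: 0.128
grasp_force: 60.4
```

Emit:
send_rows --series '[[[0, 0, -3], [0, 0, -0.3], 1], [[0, 0, -6], [0, 0, -0.3], 1], [[0, 0, -9], [0, 0, -0.3], 1], [[0, 0, -9], [0, 0, -0.3], 1]]'

```text
time_s: 8.28
eef_pos: [0.5158, -0.0188, 0.0941]
eef_rot: [0.0, 0.466, 0.885, 0.0]
wrist_force: [-1.3, 5.6, 3.4]
opening: 0.125
grasp_force: 60.9
```

Emit:
send_rows --series '[[[0, 0, -1.5], [0, 0, 0], 1], [[0, 0, -3], [0, 0, 0], 1], [[0, 0, -3], [0, 0, 0], 1]]'

```text
time_s: 8.65
eef_pos: [0.5159, -0.0187, 0.0941]
eef_rot: [0.0, 0.489, 0.873, 0.0]
wrist_force: [-2.3, 5.4, 5.0]
opening: 0.123
grasp_force: 61.0
```

Emit:
send_rows --series '[[[0, 0, -1.5], [0, 0, 0], 1], [[0, 0, -3], [0, 0, 0], 1], [[0, 0, -3], [0, 0, 0], 1]]'

```text
time_s: 9.02
eef_pos: [0.5159, -0.0187, 0.0941]
eef_rot: [0.0, 0.511, 0.859, 0.0]
wrist_force: [-2.3, 6.3, 4.5]
opening: 0.132
grasp_force: 60.9
```

Emit:
send_rows --series '[[[0, 0, -1.5], [0, 0, 0], 1], [[0, 0, -3], [0, 0, 0], 1], [[0, 0, -3], [0, 0, 0], 1]]'

```text
time_s: 9.4
eef_pos: [0.5159, -0.0187, 0.0942]
eef_rot: [0.0, 0.534, 0.846, 0.0]
wrist_force: [-1.6, 5.9, 4.0]
opening: 0.132
grasp_force: 60.9
```

Emit:
send_rows --series '[[[0, 0, -1.5], [0, 0, 0], 1], [[0, 0, -3], [0, 0, 0], 1], [[0, 0, -3], [0, 0, 0], 1]]'

```text
time_s: 9.78
eef_pos: [0.5159, -0.0187, 0.0941]
eef_rot: [0.0, 0.556, 0.831, 0.0]
wrist_force: [-2.0, 6.1, 4.3]
opening: 0.13
grasp_force: 60.9
```

Emit:
send_rows --series '[[[0, 0, -1.5], [0, 0, 0], 1], [[0, 0, -3], [0, 0, 0], 1], [[0, 0, -3], [0, 0, 0], 1]]'

```text
time_s: 10.15
eef_pos: [0.5159, -0.0187, 0.0941]
eef_rot: [0.0, 0.577, 0.817, 0.0]
wrist_force: [-1.6, 5.7, 4.4]
opening: 0.128
grasp_force: 60.9
```

Emit:
send_rows --series '[[[0, 0, -1.5], [0, 0, 0], 1], [[0, 0, -3], [0, 0, 0], 1], [[0, 0, -3], [0, 0, 0], 1]]'

```text
time_s: 10.52
eef_pos: [0.516, -0.0187, 0.0941]
eef_rot: [0.0, 0.598, 0.801, 0.0]
wrist_force: [-0.9, 6.5, 4.5]
opening: 0.127
grasp_force: 60.9
```

Emit:
send_rows --series '[[[0, 0, -1.5], [0, 0, 0], 1], [[0, 0, -3], [0, 0, 0], 1], [[0, 0, -3], [0, 0, 0], 1]]'

```text
time_s: 10.9
eef_pos: [0.516, -0.0187, 0.0941]
eef_rot: [0.0, 0.619, 0.785, 0.001]
wrist_force: [-0.6, 5.8, 2.8]
opening: 0.127
grasp_force: 60.8
```

Emit:
send_rows --series '[[[0, 0, -1.5], [0, 0, 0], 1], [[0, 0, -3], [0, 0, 0], 1], [[0, 0, -3], [0, 0, 0], 1]]'

```text
time_s: 11.28
eef_pos: [0.5161, -0.0187, 0.094]
eef_rot: [0.0, 0.639, 0.769, 0.001]
wrist_force: [-0.4, 5.1, 2.6]
opening: 0.129
grasp_force: 60.6
```

Emit:
send_rows --series '[[[0, 0, -1.5], [0, 0, 0], 1], [[0, 0, -3], [0, 0, 0], 1], [[0, 0, -3], [0, 0, 0], 1]]'

```text
time_s: 11.65
eef_pos: [0.516, -0.0187, 0.0937]
eef_rot: [0.0, 0.659, 0.752, 0.001]
wrist_force: [1.7, 5.8, -0.8]
opening: 0.128
grasp_force: 60.2
```

Emit:
send_rows --series '[[[0, 0, -1], [0, 0, 0], 1], [[0, 0, -1.5], [0, 0, 0], 1], [[0, 0, -1.5], [0, 0, 0], 1]]'

```text
time_s: 12.02
eef_pos: [0.5159, -0.0186, 0.0927]
eef_rot: [0.0, 0.669, 0.743, 0.001]
wrist_force: [4.0, 5.6, -9.3]
opening: 0.123
grasp_force: 58.9
```

Run:
```python
from h import *
st(); print(telemetry.get_obs()["torque"])
```

```text
12.025 [ 0.516 -0.019  0.093] [0.    0.669 0.743 0.001] [ 4.027  5.61  -9.29 ] 0.123 58.924 [-2.670e-01  2.240e-01  1.864e+00  1.000e-03  1.052e+00 -3.720e-01]
[ 0.92550242 -0.76434038 -0.14199236]
```

The pin has found the notch: force is back to spring-only. I'll lower it in.

Emit:
send_rows --series '[[[0, 0, 0], [0, 0, -1], 1], [[0, 0, 0], [0, 0, -2], 1], [[0, 0, 0], [0, 0, -3], 1], [[0, 0, 0], [0, 0, -3], 1]]'

```text
time_s: 12.52
eef_pos: [0.516, -0.0187, 0.0903]
eef_rot: [0.0, 0.669, 0.743, 0.001]
wrist_force: [1.9, 4.8, -3.8]
opening: 0.13
grasp_force: 59.8
```

Emit:
send_rows --series '[[[0, 0, 0], [0, 0, 0], 0.7], [[0, 0, 0], [0, 0, 0], 0.6], [[0, 0, 0], [0, 0, 0], 0.5], [[0, 0, 0], [0, 0, 0], 0.3], [[0, 0, 0], [0, 0, 0], 0.3]]'

```text
time_s: 13.15
eef_pos: [0.5154, -0.019, 0.09]
eef_rot: [0.0, 0.669, 0.743, -0.0]
wrist_force: [-0.5, 0.1, -0.2]
opening: 0.35
grasp_force: 0.0
```

Run:
```python
from h import *
c=snap("side","s3",(265,150,385,270),5); st()
for t in("handle_top","cross_pin","ring_top","plunger"):
  print(t,[(np.round(d["xyz"],3).tolist(),round(d["conf"],2)) for d in spotter.landmark_of(t,"side")[:2]])
```

```text
13.2 [ 0.515 -0.019  0.09 ] [ 0.     0.669  0.743 -0.   ] [-0.183  0.909  0.339] 0.344 0.0 [-0.267  0.229  1.866 -0.     1.047 -0.372]
handle_top [([0.513, -0.018, 0.117], 0.49)]
cross_pin [([0.515, -0.024, 0.065], 0.46)]
ring_top [([0.517, -0.018, 0.068], 0.94), ([0.525, 0.059, 0.0], 0.69)]
plunger [([0.515, -0.015, 0.005], 0.58)]
```

View pics/s3.png

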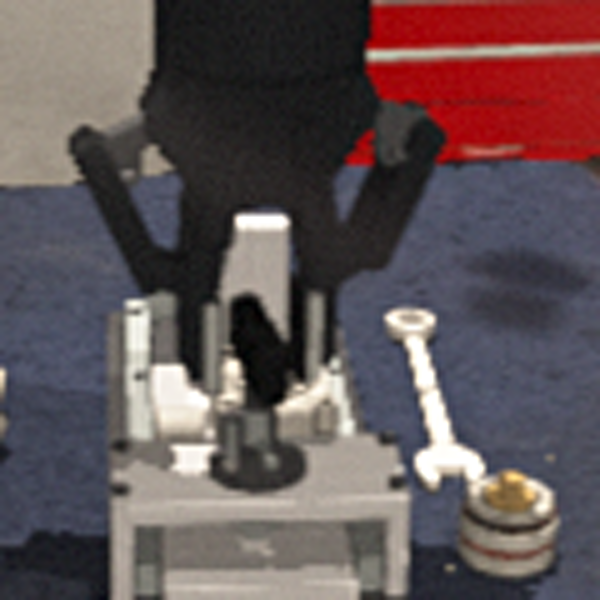

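Side view: the bar at crop (262,345) stands free between the open fingers, and the spotted heights give a lift of about 8 mm. The plunger is parked. I'll open, rise and go over to the tab.

Emit:
send_rows --series '[[[0, 0, 0], [0, 0, 0], 0.0], [[0, 0, 0], [0, 0, 0], -0.2], [[0, 0, 0], [0, 0, 0], -0.4], [[0, 0, 0], [0, 0, 30], -0.4], [[0, 0, 0], [0, 0, 60], -0.2], [[0, 0, 0], [0, 0, 90], -0.2], [[0, 0, 0], [0, 0, 90], -0.2]]'

```text
time_s: 14.28
eef_pos: [0.5172, -0.0194, 0.1827]
eef_rot: [0.002, 0.669, 0.743, 0.001]
wrist_force: [0.3, 0.3, 0.1]
opening: 0.602
grasp_force: 0.0
```

Emit:
send_rows --series '[[[0, 0, 10], [2, 40, 0], -0.2], [[0, 0, 20], [6, 80, 0], -0.2], [[0, 0, 30], [11, 129, 0], -0.2], [[0, 0, 40], [11, 129, 0], -0.2], [[0, 0, 50], [11, 129, 0], -0.2], [[0, 0, 60], [11, 129, 0], -0.2], [[0, 0, 70], [11, 129, 0], -0.2], [[0, 0, 79], [11, 129, 0], -0.2], [[0, 0, 79], [11, 129, 0], -0.2]]'

```text
time_s: 15.4
eef_pos: [0.5257, 0.1101, 0.1787]
eef_rot: [-0.001, 0.044, 0.999, -0.0]
wrist_force: [0.6, 0.3, 1.5]
opening: 0.601
grasp_force: 0.0
```

Run:
```python
from h import *
c=camera("top");st()
cv2.imwrite("pics/t4.png",cv2.resize(c["pixels"][180:280,250:410,::-1],None,fx=5,fy=5,interpolation=cv2.INTER_CUBIC))
for n in("top","side"):
 if n=="side":camera(n)
 for t in("handle_top","cross_pin","tab_top","plunger"):
  print(t,[(np.round(d["xyz"],3).tolist(),round(d["conf"],2)) for d in spotter.landmark_of(t,n)[:2]])
```

```text
15.45 [0.526 0.11  0.179] [-0.001  0.045  0.999 -0.   ] [-0.3   -0.326 -0.41 ] 0.598 0.0 [-0.015  0.152  1.751 -0.     1.24  -1.495]
handle_top [([0.519, -0.021, 0.114], 0.71), ([0.517, -0.016, 0.068], 0.44)]
cross_pin [([0.517, -0.02, 0.066], 0.7)]
tab_top [([0.53, 0.111, 0.102], 0.88)]
plunger [([0.516, -0.018, 0.005], 0.79), ([0.529, 0.112, 0.098], 0.33)]
handle_top [([0.515, -0.019, 0.117], 0.72)]
cross_pin [([0.517, -0.022, 0.068], 0.57)]
tab_top [([0.524, 0.106, 0.1], 0.94)]
plunger [([0.511, -0.02, 0.007], 0.67)]
```

View pics/t4.png

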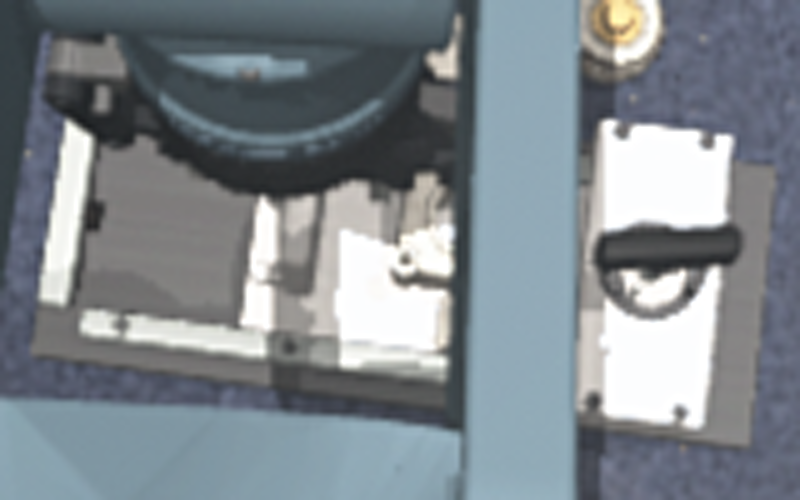

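The handle at (670,247) is now turned along the fixture, and its height matches the notch. The tab lies under the gripper. Descending to it and closing gradually.

Emit:
send_rows --series '[[[0, 0, 0], [0, 0, -50], -0.2], [[0, 0, 0], [0, 0, -90], -0.1], [[0, 0, 0], [0, 0, -103], 0.2], [[0, 0, 0], [0, 0, -103], 0.4], [[0, 0, 0], [0, 0, -103], 0.5], [[0, 0, 0], [0, 0, -103], 0.58], [[0, 0, 0], [0, 0, -103], 0.62], [[0, 0, 0], [0, 0, -103], 0.64]]'

```text
time_s: 16.9
eef_pos: [0.5266, 0.1101, 0.0774]
eef_rot: [0.0, 0.044, 0.999, 0.0]
wrist_force: [0.7, 0.1, -0.1]
opening: 0.18
grasp_force: 0.0
```

Emit:
send_rows --series '[[[0, 0, 0], [0, 0, 0], 0.67], [[0, 0, 0], [0, 0, 0], 0.7], [[0, 0, 0], [0, 0, 0], 0.72], [[0, 0, 0], [0, 0, 0], 0.74], [[0, 0, 0], [0, 0, 0], 0.74]]'

```text
time_s: 17.52
eef_pos: [0.5264, 0.1102, 0.077]
eef_rot: [-0.0, 0.043, 0.999, 0.0]
wrist_force: [-0.2, 0.7, 1.3]
opening: 0.136
grasp_force: 21.8
```

Emit:
send_rows --series '[[[0, 0, 0], [0.4, 5, 0], 0.74], [[0, 0, 0], [0.8, 10, 0], 0.74], [[0, 0, 0], [1.2, 15, 0], 0.74], [[0, 0, 0], [1.6, 20, 0], 0.74], [[0, 0, 0], [2.1, 25, 0], 0.74], [[0, 0, 0], [2.5, 30, 0], 0.74], [[0, 0, 0], [2.5, 30, 0], 0.74]]'

```text
time_s: 18.4
eef_pos: [0.5291, 0.141, 0.077]
eef_rot: [0.0, 0.043, 0.999, 0.001]
wrist_force: [1.1, 1.6, 1.0]
opening: 0.14
grasp_force: 21.9
```

Emit:
send_rows --series '[[[0, 0, 0], [0.4, 5, 0], 0.74], [[0, 0, 0], [0.8, 10, 0], 0.74], [[0, 0, 0], [1.2, 15, 0], 0.74], [[0, 0, 0], [1.6, 20, 0], 0.74], [[0, 0, 0], [1.9, 23, 0], 0.74], [[0, 0, 0], [2.1, 25, 0], 0.74], [[0, 0, 0], [2.1, 25, 0], 0.74]]'

```text
time_s: 19.27
eef_pos: [0.5313, 0.1655, 0.077]
eef_rot: [0.0, 0.044, 0.999, 0.0]
wrist_force: [3.4, -0.7, -0.2]
opening: 0.134
grasp_force: 21.8
```

Travel is about 55 mm, so I'll creep in now.

Emit:
send_rows --series '[[[0, 0, 0], [0.1, 1, 0], 0.74], [[0, 0, 0], [0.2, 2, 0], 0.74], [[0, 0, 0], [0.2, 3, 0], 0.74], [[0, 0, 0], [0.2, 3, 0], 0.74]]'

```text
time_s: 19.77
eef_pos: [0.5315, 0.1681, 0.077]
eef_rot: [0.0, 0.044, 0.999, 0.0]
wrist_force: [3.5, -1.5, -1.3]
opening: 0.133
grasp_force: 21.7
```

Emit:
send_rows --series '[[[0, 0, 0], [0, 0.5, 0], 0.74], [[0, 0, 0], [0, 1, 0], 0.74], [[0, 0, 0], [0, 1, 0], 0.74]]'

```text
time_s: 20.15
eef_pos: [0.5316, 0.169, 0.077]
eef_rot: [0.0, 0.044, 0.999, 0.0]
wrist_force: [5.6, -1.6, -1.6]
opening: 0.138
grasp_force: 21.6
```

Emit:
send_rows --series '[[[0, 0, 0], [0.3, 0.5, 0], 0.74], [[0, 0, 0], [0.4, 1, 0], 0.74], [[0, 0, 0], [0.4, 1, 0], 0.74]]'

```text
time_s: 20.52
eef_pos: [0.5317, 0.1701, 0.077]
eef_rot: [0.0, 0.043, 0.999, 0.0]
wrist_force: [3.4, -2.2, -0.0]
opening: 0.138
grasp_force: 21.8
```

Emit:
send_rows --series '[[[0, 0, 0], [0.1, 0.5, 0], 0.74], [[0, 0, 0], [0.1, 1, 0], 0.74], [[0, 0, 0], [0.1, 1, 0], 0.74]]'

```text
time_s: 20.9
eef_pos: [0.5317, 0.1704, 0.0771]
eef_rot: [-0.0, 0.043, 0.999, -0.001]
wrist_force: [3.0, -6.1, 0.4]
opening: 0.138
grasp_force: 22.0
```

Emit:
send_rows --series '[[[0, 0, 0], [0, 0.3, 0], 0.74], [[0, 0, 0], [0, 0.5, 0], 0.74], [[0, 0, 0], [0, 0.5, 0], 0.74]]'

```text
time_s: 21.28
eef_pos: [0.5317, 0.1704, 0.077]
eef_rot: [-0.0, 0.043, 0.999, -0.001]
wrist_force: [2.8, -7.2, 0.7]
opening: 0.137
grasp_force: 22.1
```

It's against the buffer: position holds while the force rises gently. I'll let go and retreat.

Emit:
send_rows --series '[[[0, 0, 0], [0, 0, 0], 0.7], [[0, 0, 0], [0, 0, 0], 0.6], [[0, 0, 0], [0, 0, 0], 0.4], [[0, 0, 0], [0, 0, 0], 0.2], [[0, 0, 0], [0, 0, 0], 0.1], [[0, 0, 0], [0, 0, 40], 0.1], [[0, 0, 0], [0, 0, 90], 0.1], [[0, 0, 0], [-40, 80, 140], 0.1], [[0, 0, 0], [-80, 130, 140], 0.1], [[0, 0, 0], [-80, 130, 140], 0.1]]'

```text
time_s: 22.52
eef_pos: [0.4504, 0.3036, 0.2182]
eef_rot: [0.001, 0.043, 0.999, 0.001]
wrist_force: [0.3, 0.4, -0.3]
opening: 0.454
grasp_force: 0.0
```

Run:
```python
from h import *
c=camera("top");st()
cv2.imwrite("pics/t5.png",cv2.resize(c["pixels"][180:280,250:410,::-1],None,fx=5,fy=5,interpolation=cv2.INTER_CUBIC))
for n in("top","side"):
 if n=="side":camera(n)
 for t in("handle_top","carriage","tab_top","plunger"):
  print(t,[(np.round(d["xyz"],3).tolist(),round(d["conf"],2)) for d in spotter.landmark_of(t,n)[:2]])
```

```text
22.575 [0.448 0.306 0.219] [0.    0.042 0.999 0.002] [-2.307  2.999  0.99 ] 0.453 0.0 [ 0.379  0.12   1.702  0.003  1.318 -1.109]
handle_top [([0.516, -0.019, 0.114], 0.56), ([0.422, 0.106, 0.004], 0.17)]
carriage [([0.528, 0.12, -0.002], 0.74)]
tab_top [([0.536, 0.17, 0.099], 0.6)]
plunger [([0.519, -0.018, 0.009], 0.75)]
handle_top [([0.515, -0.017, 0.118], 0.64)]
carriage [([0.532, 0.121, -0.001], 0.78)]
tab_top []
plunger [([0.512, -0.019, 0.006], 0.56)]
```

View pics/t5.png

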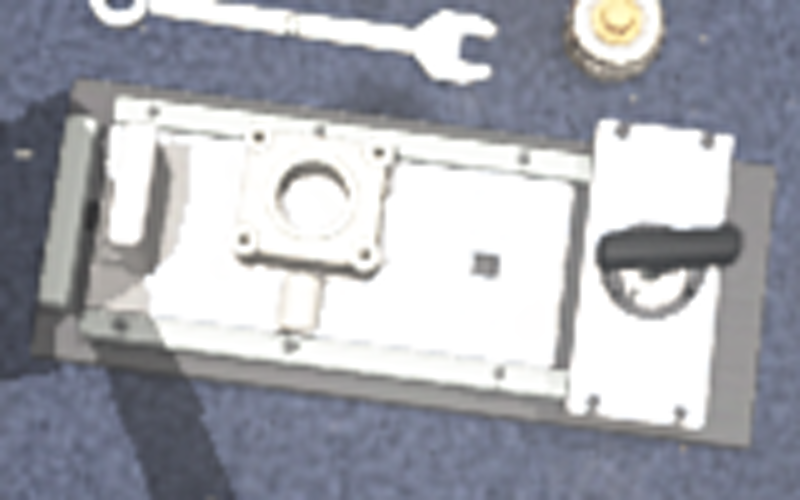

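The carriage, with its tab at (130,185), stands against the buffer at (92,215) with about 60 mm of travel. The handle at (670,247) is parked, and the loose parts haven't moved.

```bash
python3 -c "
from bench import ctrl
print(ctrl.hand_in())"
```

```text
the job is handed in; nothing more can be done
None
```

Job handed in (the hand-in gave no verdict): the plunger is parked in its rest notch, the carriage is against the buffer at about 60 mm travel and let go, and the loose parts in view had not moved.

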